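# Lock a canister's lid in the bracing cradle

### The job

Lock the lid of the low canister (leave the tall one alone). The canister spins along when its lid is turned on the bare table, so first set it upright and flat on the board of the wooden cradle, between the cradle's walls, and there turn the lid's bar clockwise (seen from above) as far as it goes. Leave the canister standing in the cradle with its lid locked.

Things in the scene. Friction and masses are not known exactly. Their poses are not given: they have to be found in the camera images.
- canister: the low canister, loose, about 0.42 kg with lid: plain aluminium, square, 64 x 64 mm, body 84 mm tall, with a round steel lid and a wooden bar on it; 128 mm tall in all. Origin at the centre of its underside, z up, x and y along its sides. It may stand any side forward in the cradle.
- lid (a joint): turn of the low canister's lid: 0 when unlocked, grows clockwise seen from above, 1.2 rad locked (hard stop). Stiff, 0.3 N m all the way: more than the foot's friction on the table. At v the bar stands 1.2 - v rad anticlockwise of the canister's x axis (along x when locked). The lid cannot come off: the canister can be carried by the bar.
- bar (a point): middle of the wooden bar on the low canister's lid: 54 mm long (point x axis), 16 mm thick (y), 30 mm tall, upright sides. It lies on the lid's turning axis, 114 mm above the canister's underside, 14 mm below the bar's top, 17 mm above the lid disc (62 mm across). It turns with the lid.
- tall_canister: the tall canister, loose, to be left alone: same shape, 64 x 64 mm, but 169 mm tall in all, its lid already locked. Origin at the centre of its underside.
- seat (a point): where the centre of the canister's underside shall stand, on the cradle's 10 mm board (150 x 130 mm, fixed). Side walls 70 mm apart along y, 100 mm long; far wall 35 mm away at +x; open at -x (to the robot). z up. Walls rise 30 mm above the board, then steel lips flaring outward as a lead-in, up to 43 mm above the board; 98 mm over the side walls.

How it is judged:
On the way, in this order (a step that is already met when the one before it is completed fails the run):
1. the low canister stands in the cradle, its lid still unlocked (horizontal distance between canister and seat below 0.02 m and z of canister in the frame of seat below 0.008 m and angle between canister's own z axis and vertical below 0.12 rad and value of joint lid below 0.5 rad), for 0.2 s.
2. braced in the cradle, the lid is turned to locked (horizontal distance between canister and seat below 0.02 m and z of canister in the frame of seat below 0.015 m and value of joint lid above 1.05 rad), for 0.2 s.
At the end, for the whole second after the job is handed in: the low canister stands upright (within 0.08 rad) and still on the cradle's board, within 20 mm of the seat point sideways and 6 mm in height, its lid turned to 1.05 rad or more of 1.2 (horizontal distance between canister and seat below 0.02 m and z of canister in the frame of seat below 0.006 m and angle between canister's own z axis and vertical below 0.08 rad and value of joint lid above 1.05 rad and linear speed of canister below 0.02 m/s); the robot touches nothing.
It fails at once if the tall canister is moved more than 3 cm or tipped (distance of tall_canister from where it was at the start of the episode above 0.03 m or angle between tall_canister's own z axis and vertical above 0.3 rad).
It also fails if it takes over 45 s, if anything falls off the work surface, if the arm or the gripper's body presses on something with over 40 N, if the wrist force passes 120 N, or if a joint passes its speed limit or range.

### The arm

A 6-joint arm with a two-finger parallel gripper is mounted at the origin on a cart in front of the work surface, level with it; the furniture and walls round the work are solid. World frame = base frame: x ahead of the robot, y to its left, z up, the work surface at z = 0. Lengths are in m, angles in rad, forces in N, time in s.
With the tool pointing down it reaches from about 0.35 to 0.85 m from the base axis. Payload 8.1 kg.
Tool frame: the origin (TCP) lies on the centre line of the jaws, within the pads' length; the fingertips stand 22 mm ahead of it and the grasp point (between the pads) lies 3 mm ahead of it; z points along the fingers, y is the line along which they close (so a half turn about z gives the same grasp; the last joint's range is limited). The gripper opens to 93 mm and grips with 3 to 60 N. Pads are 15 mm wide; open, the fingers measure 128 mm over their backs; the gripper's body (75 mm by 188 mm) begins 65 mm behind the grasp point.
Start: joints at [1.226, 0.13, 1.488, -0, 1.523, -0.085], TCP at [0.154, 0.58, 0.241] pointing down, gripper open.
Joint ranges: [-2.96, 2.96], [-0.89, 2.26], [0.02, 2.5], [-1.34, 4.48], [0, 2.73], [-2.66, 2.66]. Speed limits (rad/s): [2.39, 2.39, 2.79, 3.14, 3.14, 3.14].

### API

Orientations are given as a rotation vector (axis times angle).
In Python, from plant import robot, eyes, close_job gives the robot as it stands (robot), with the cameras (eyes) and the job as plain functions.
- The arm moves only by the tool jog_arm, called after "Call:" by a JSON object that holds its "name" and its "arguments", one argument or row to a line. Schema: {"type":"object","properties":{"steps":{"type":"array","items":{"type":"array","prefixItems":[{"type":"number"},{"type":"array","items":{"type":"number"},"minItems":3,"maxItems":3},{"type":"number"}],"minItems":3,"maxItems":3},"minItems":1,"maxItems":20},"grip_n":{"type":"number"},"only":{"type":"string"},"quiet":{"type":"boolean"},"lines":{"type":"string"}},"required":["steps"],"additionalProperties":false}. steps is a list of rows, 1 to 20 of them, each written [opening, [dx, dy, dz], turn]: the finger opening in m, then dx, dy, dz in shares of the most that a row can go, 1 being 50 mm, then a turn about the tool's z in fractions of the full range, 1 being pi/2 rad; each row shifts and turns the commanded pose from where the row before left it, along the tool's axes as they then stand; what a row does not reach is not made up. A row lasts 1/10 s, in which the tool goes at most 0.05 m and 0.15 rad, less where a joint would pass 70% of its speed; a pose out of reach is approached as far as the arm can. The fingers move at their own pace and stop on an object; grip_n is the grip in N (left out, the last holds). Time passes only in rows, so rows that do not move let the fingers close. The tool returns the time, the measured TCP pose, the force, the opening and the grip force at its end. only (a regular expression) keeps the lines of the reply that match it, lines (a string "A,B") keeps lines A to B, and quiet returns only ok. Shift and turn numbers lie between -1 and 1, and a call with a number outside is refused. Input that does not fit is refused with a message, and nothing moves.
- robot.read_state(): the state, without advancing time (a new reading comes with each control period).
- eyes.read_camera(name): name is "scene" or "side" or "wrist"; returns a dict with "image" (420x560x3 uint8, red, green, blue), "fx", "fy", "cx", "cy" (pixels), "R" (3x3) and "t" (3): a world point X has camera coordinates R X + t. Camera axes: x right, y down, z forward; pixel columns grow to the right and rows downward; lengths in m; the calibration is good to about 2 mm. A picture is of the moment at which its call begins. There is no depth.
- close_job(): hands the job in; it is judged then, once.
The state is a dict: "t": time; "q": joint angles; "dq": joint speeds; "joint_torque": joint torques, N m; "tool_pos": TCP position; "orientation": TCP orientation; "force": force on the tool from outside, world axes, zero at the start; "wrist_torque": the same for the moment, N m; "opening": finger opening in m; "gripper_force": force on a finger pad.
Only numpy, scipy, OpenCV 4.12 (cv2) and the standard library are available. Lean on these libraries where they do the work, as an engineer would, in place of code of your own. Each camera call takes 0.05 s, during which the arm holds its last target. There are 200 camera calls.

## Working session

There is one attempt and no reset: what is moved stays moved. The work goes in short steps, Python scripts to look and compute and a tool call to move; the robot and the scene stay as the last step left them, time stands still between calls to the robot, and variables do not carry over. Pictures are saved under pics/ and viewed, at most 10 in all, crops included, and the job is handed in when it is done.

```bash
ls; mkdir -p pics; cat > h.py <<'E'
import numpy as np, cv2
from plant import robot, eyes, close_job
def snap(n,f):
    c=eyes.read_camera(n); cv2.imwrite('pics/'+f,cv2.cvtColor(c['image'],cv2.COLOR_RGB2BGR))
    np.savez('pics/'+f+'.npz',**{k:np.array(c[k]) for k in c}); return c
def ray(f,u,v,z):
    c=np.load('pics/'+f+'.npz'); R,t=c['R'],c['t']
    d=R.T@np.array([(u-c['cx'])/c['fx'],(v-c['cy'])/c['fy'],1]); o=-R.T@t
    return o+d*(z-o[2])/d[2]
def proj(f,X):
    c=np.load('pics/'+f+'.npz'); p=c['R']@np.array(X)+c['t']
    return np.array([c['fx']*p[0]/p[2]+c['cx'],c['fy']*p[1]/p[2]+c['cy']])
E
python3 - <<'E'
from h import *
a=snap('scene','a.png')['image'];b=snap('side','b.png')['image']
for f in('a','b'):
    c=np.load(f'pics/{f}.png.npz');print(-c['R'].T@c['t'],c['R'][2],c['fx'])
s=robot.read_state();print(s['tool_pos'],s['orientation'],s['opening'],s['t'])
E
```

```text
pics
plant.py
[ 0.14537476 -0.50653509  0.91581258] [ 0.34017724  0.51513338 -0.78671281] 387.6142490672452
[ 0.51253728 -0.7456799   0.5551048 ] [ 0.01386812  0.85975045 -0.51052605] 401.9042745797636
[0.15393896 0.57941618 0.23966816] [-4.06894103e-01 -3.11473745e+00  2.61170801e-03] 0.09316843469572758 0.1
```

View pics/a.png

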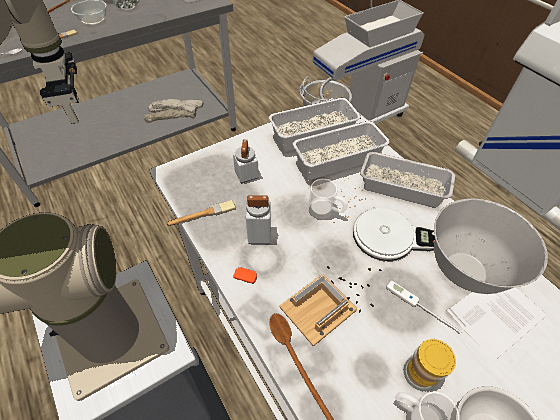

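View pics/b.png

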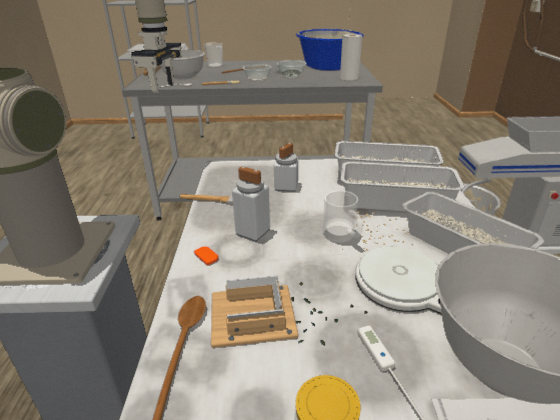

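The scene view shows the farther canister at about (246,162), the nearer and taller one at (259,220), and the cradle at (318,308). In the side view they are at (287,170), (251,205) and (252,312). I'll enlarge these areas to measure them.

```bash
python3 - <<'E'
from h import *
a=cv2.imread('pics/a.png');b=cv2.imread('pics/b.png')
def cr(i,x,y,w,h,s): return cv2.resize(i[y:y+h,x:x+w],None,fx=s,fy=s,interpolation=cv2.INTER_CUBIC)
top=np.hstack([cr(a,225,130,50,60,5),cr(b,265,140,50,60,5),cr(b,225,160,60,60,5)])
bot=np.hstack([cr(a,270,265,100,75,4),cr(b,200,268,100,75,4)])
W=800
o=np.zeros((600,W,3),np.uint8);o[:300,:top.shape[1]]=top;o[300:600,:]=bot;cv2.imwrite('pics/c.png',o)
E
```

```text
(no output)
```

View pics/c.png

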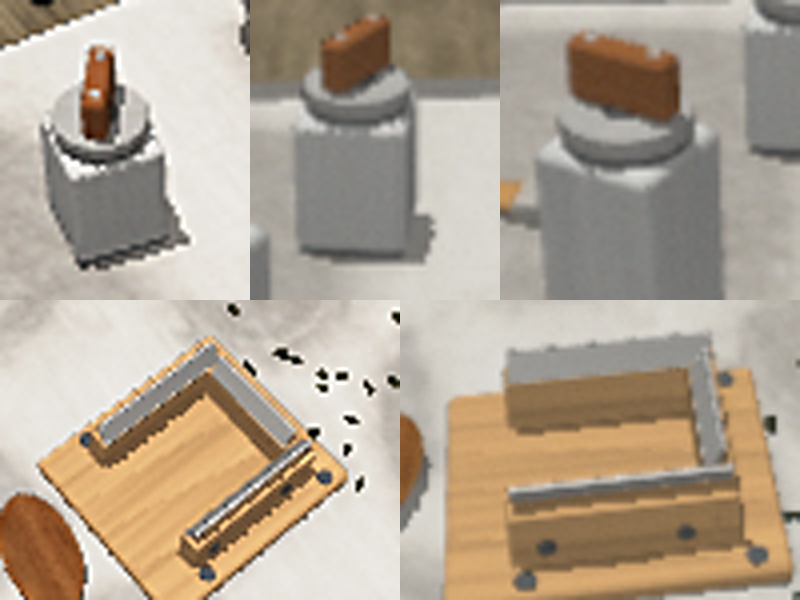

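The farther canister is the low one; its bar sits at an angle to the body sides. The nearer one is taller. The cradle opens toward the robot, slightly rotated. Next I'll fit the poses.

```bash
cat > fit.py <<'E'
from h import *
from scipy.optimize import least_squares
A=lambda x,y:('a.png',x/5+225,y/5+130)
B=lambda x,y:('b.png',(x-250)/5+265,y/5+140)
h=.032
obs=[(A(45,125),(-h,h,.084)),(A(72,172),(-h,-h,.084)),(A(162,152),(h,-h,.084)),(A(82,267),(-h,-h,0)),(A(163,235),(h,-h,0)),
(B(300,248),(-h,-h,0)),(B(405,253),(h,-h,0)),(B(297,120),(-h,-h,.084)),]
def rr(p):
    c,s=np.cos(p[2]),np.sin(p[2]);r=[]
    for (f,u,v),(x,y,z) in obs: r+=list(proj(f,[p[0]+c*x-s*y,p[1]+s*x+c*y,z])-[u,v])
    return r
r0=ray('a.png',246,172,0)
s=least_squares(rr,[r0[0],r0[1],0.]);print('can',s.x,np.round(s.fun,1))
for f,P in(('a.png',[(245.4,139.6),(243.6,148.6)]),('b.png',[(279.4,148.4),(292.6,143.8)])):
    q=[ray(f,*p,.128) for p in P];d=q[0]-q[1];print('bar',q,np.linalg.norm(d),np.arctan2(d[1],d[0]))
print('tall', ray('a.png',258,200,.169), ray('b.png',250,174,.169))
C=lambda x,y:('a.png',x/4+270,(y-300)/4+265)
D=lambda x,y:('b.png',(x-400)/4+200,(y-300)/4+268)
for n,(f,u,v),z in[('Lf',C(104,465),.01),('LB',C(207,393),.01),('Lf',D(510,432),.01),('LB',D(690,402),.01),
 ('board L',C(38,463),.01),('board back',C(210,338),.01),('board R',C(348,475),.01),('board L',D(447,400),.01),('board back',D(750,370),.01),('board R',D(792,570),.01),
 ('lipR f',C(190,535),.053),('lipR b',C(310,445),.053),('lipR f',D(510,492),.053),('lipR b',D(733,468),.053),('lipL f',D(508,350),.053),('lipL b',D(712,334),.053),('lipL f',C(97,430),.053),('lipL b',C(208,347),.053)]:
    print(n,np.round(ray(f,u,v,z),4))
E
python3 fit.py
```

```text
can [ 0.54539568  0.29565719 -0.1334929 ] [-2.4 -2.8 -0.4  1.   1.  -1.  -0.6  0.8  1.5  1.3 -0.2  0.8  1.   0.8
 -0.2 -0.3]
bar [array([0.56070025, 0.31479679, 0.128     ]), array([0.53618666, 0.28230892, 0.128     ])] 0.04069862110229303 0.9243922349800152
bar [array([0.52434394, 0.27122933, 0.128     ]), array([0.56165866, 0.3023179 , 0.128     ])] 0.048568383598154116 -2.4469654724125163
tall [0.45295774 0.05479806 0.169     ] [0.45736207 0.035178   0.169     ]
Lf [ 0.4207 -0.1787  0.01  ]
LB [ 0.5056 -0.1726  0.01  ]
Lf [ 0.4168 -0.1824  0.01  ]
LB [ 0.502 -0.165  0.01 ]
board L [ 0.3862 -0.1555  0.01  ]
board back [ 0.5315 -0.1408  0.01  ]
board R [ 0.5467 -0.2657  0.01  ]
board L [ 0.3841 -0.1597  0.01  ]
board back [ 0.5318 -0.1433  0.01  ]
board R [ 0.5455 -0.269   0.01  ]
lipR f [ 0.4255 -0.2572  0.053 ]
lipR b [ 0.5206 -0.2498  0.053 ]
lipR f [ 0.4276 -0.2619  0.053 ]
lipR b [ 0.521  -0.2513  0.053 ]
lipL f [ 0.4184 -0.1736  0.053 ]
lipL b [ 0.5133 -0.1656  0.053 ]
lipL f [ 0.4168 -0.173   0.053 ]
lipL b [ 0.5082 -0.1627  0.053 ]
```

```bash
cat >> h.py <<'E'
from scipy.spatial.transform import Rotation as Ro
def go(x,y,z,Y):
    "tool-axis delta to world point, and tool turn to tool-y yaw Y"
    s=robot.read_state();R=Ro.from_rotvec(s['orientation']).as_matrix()
    y0=np.arctan2(R[1,1],R[0,1]);turn=-((Y-y0+np.pi)%(2*np.pi)-np.pi)
    print('t',s['t'],'tcp',np.round(s['tool_pos'],4),'Y',round(y0,3),'tilt',np.round(R[:2,2],3),'d',np.round(R.T@(np.array([x,y,z])-s['tool_pos']),4),'turn',round(turn,3),'q',np.round(s['q'],2),'F',np.round(s['force'],1),'M',np.round(s['wrist_torque'],2),s['opening'],s['gripper_force'])
E
python3 -c "
from h import *
go(.545,.295,.26,-.6)"
```

```text
t 0.1 tcp [0.1539 0.5794 0.2397] Y 1.311 tilt [-0.001 -0.002] d [-0.451  -0.1744 -0.0201] turn 1.911 q [ 1.23  0.13  1.49  0.    1.52 -0.09] F [ 0.5  0.  -0.1] M [ 0.01 -0.02  0.03] 0.09316843469572758 0.0
```

The manual's scale: shifts go in shares of 50 mm and turns go in shares of pi/2 rad. Converting my numbers, -0.041 m is -0.82, -0.016 m is -0.32.

Call:
{"name": "jog_arm", "arguments": {
  "steps": [
    [0.093, [-0.82, -0.32, -0.036], 0],
    [0.093, [-0.82, -0.32, -0.036], 0],
    [0.093, [-0.82, -0.32, -0.036], 0],
    [0.093, [-0.82, -0.32, -0.036], 0],
    [0.093, [-0.82, -0.32, -0.036], 0],
    [0.093, [-0.82, -0.32, -0.036], 0],
    [0.093, [-0.82, -0.32, -0.036], 0],
    [0.093, [-0.82, -0.32, -0.036], 0],
    [0.093, [-0.82, -0.32, -0.036], 0],
    [0.093, [-0.82, -0.32, -0.036], 0],
    [0.093, [-0.82, -0.288, -0.042], 0]
  ]
}}

```text
t: 1.2
tool_pos: [0.5462, 0.294, 0.2603]
orientation: [-0.407, -3.114, 0.001]
force: [0.5, 1.0, -0.4]
opening: 0.0929
gripper_force: 0.0
```

Call:
{"name": "jog_arm", "arguments": {
  "steps": [
    [0.093, [0, 0, 0], 0.0936],
    [0.093, [0, 0, 0], 0.0936],
    [0.093, [0, 0, 0], 0.0936],
    [0.093, [0, 0, 0], 0.0936],
    [0.093, [0, 0, 0], 0.0936],
    [0.093, [0, 0, 0], 0.0936],
    [0.093, [0, 0, 0], 0.0936],
    [0.093, [0, 0, 0], 0.0936],
    [0.093, [0, 0, 0], 0.0936],
    [0.093, [0, 0, 0], 0.0936],
    [0.093, [0, 0, 0], 0.0936],
    [0.093, [0, 0, 0], 0.0936],
    [0.093, [0, 0, 0], 0.0936]
  ]
}}

```text
t: 2.5
tool_pos: [0.5449, 0.2954, 0.2601]
orientation: [-2.783, -1.457, 0.002]
force: [0.2, 0.6, -0.8]
opening: 0.0932
gripper_force: 0.0
```

```bash
python3 -c "
from h import *
c=snap('wrist','w1.png');d=np.load('pics/w1.png.npz');print(-d['R'].T@d['t'],d['R'])
go(.545,.295,.26,-.6)"
```

```text
[0.59091933 0.35962183 0.40367121] [[ 8.21525336e-01 -5.70171949e-01 -2.66914873e-04]
 [-5.46091846e-01 -7.86964248e-01  2.87177589e-01]
 [-1.63950658e-01 -2.35777905e-01 -9.57877321e-01]]
t 2.55 tcp [0.5449 0.2953 0.2601] Y -0.616 tilt [-0.001 -0.   ] d [-0.0002  0.0002  0.0001] turn -0.016 q [ 0.41  0.18  1.4  -0.    1.56  1.03] F [-0.6  0.2  0.9] M [-0.07  0.13 -0.02] 0.09341431631425032 0.0
```

View pics/w1.png

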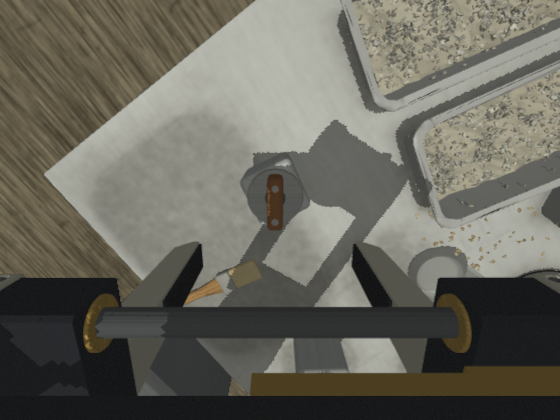

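The wrist view shows the bar upright in the image, its top spanning about (275,174) to (275,230). The canister's far corner pair is near (242,184) and (290,155). I'll get the bar by colour.

```bash
python3 - <<'E'
from h import *
i=np.load('pics/w1.png.npz')['image'].astype(int)
m=((i[...,0]-i[...,2]>45)&(i[...,0]>60)).astype(np.uint8);m[:160]=0;m[245:]=0;m[:,:255]=0;m[:,:][:,300:]=0
n,l,st,c=cv2.connectedComponentsWithStats(m);k=1+np.argmax(st[1:,4]);print(st[k])
r=cv2.minAreaRect(np.argwhere(l==k)[:,::-1].astype(np.float32));print(r)
P=cv2.boxPoints(r);print(P);P=sorted(P.tolist(),key=lambda p:p[1])
T=np.mean(P[:2],0);B=np.mean(P[2:],0)
a=ray('w1.png',*T,.128);b=ray('w1.png',*B,.128);d=a-b;print(a,b,(a+b)/2,np.linalg.norm(d),np.arctan2(d[1],d[0]))
for f in('a.png','b.png'): print(proj(f,(a+b)/2))
for p in[(242,184),(292,154)]:print(ray('w1.png',*p,.084))
cv2.imwrite('pics/d.png',cv2.resize(cv2.imread('pics/w1.png')[140:245,220:340],None,fx=5,fy=5,interpolation=cv2.INTER_CUBIC))
E
```

```text
[268 189   3  27  59]
((269.0, 202.0), (26.0, 2.0), 90.0)
[[268. 189.]
 [270. 189.]
 [270. 215.]
 [268. 215.]]
[0.5485194  0.31199848 0.128     ] [0.53334459 0.29049127 0.128     ] [0.54093199 0.30124488 0.128     ] 0.02632176147030792 0.9563426485231157
[241.89863465 144.41685819]
[285.17508213 144.07921561]
[0.52038318 0.32614972 0.084     ]
[0.5844243  0.32183862 0.084     ]
```

View pics/d.png

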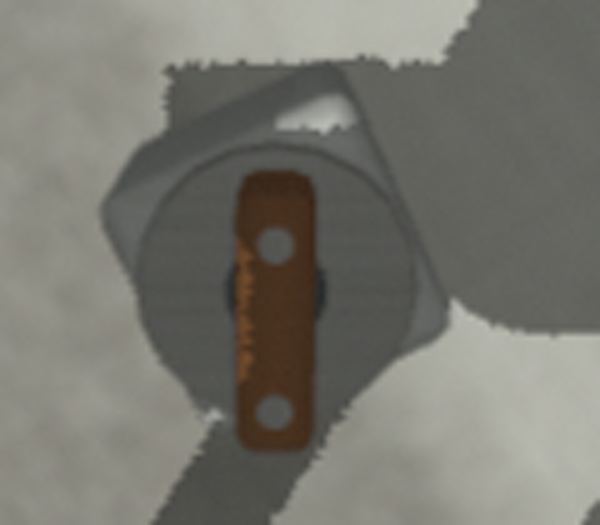

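```bash
python3 - <<'E'
from h import *
W=lambda x,y,z:ray('w1.png',220+x/5,140+y/5,z)
c=(W(276,245,.128)+W(274,412,.128))/2;d=W(276,245,.128)-W(274,412,.128)
e=W(276,197,.128)-W(276,451,.128);print('len',np.linalg.norm(e),(W(276,197,.128)+W(276,451,.128))/2)
print('screws',c,np.arctan2(d[1],d[0]),'sides',[np.arctan2(*(W(x,260,.128)-W(x+k,430,.128))[1::-1]) for x,k in((237,-1),(315,-2))])
# upper body corners at z=.084
P=[W(103,210,.084),W(345,70,.084),W(448,322,.084)];print(P)
for a,b in((0,1),(1,2)):
    v=P[b]-P[a];print(np.linalg.norm(v),np.arctan2(v[1],v[0]))
for f in('a.png','b.png'): print(proj(f,c))
go(c[0],c[1],.124,np.arctan2(d[1],d[0])-np.pi/2)
E
```

```text
len 0.05174651966299429 [0.54399508 0.29505617 0.128     ]
screws [0.54352423 0.29472883 0.128     ] 0.950720978814208 sides [np.float64(0.9490475816202812), np.float64(0.9586041402446701)]
[array([0.52045937, 0.32884698, 0.084     ]), array([0.58176547, 0.32368383, 0.084     ]), array([0.56927363, 0.26353211, 0.084     ])]
0.061523137279575445 -0.08402090673751315
0.061435139600091226 -1.7755579212553116
[243.70758233 145.35176592]
[286.17998038 144.9601873 ]
t 2.55 tcp [0.5449 0.2953 0.2601] Y -0.616 tilt [-0.001 -0.   ] d [-0.0012 -0.0007  0.1361] turn 0.004 q [ 0.41  0.18  1.4  -0.    1.56  1.03] F [-0.6  0.2  0.9] M [-0.07  0.13 -0.02] 0.09341431631425032 0.0
```

Converted, 0.03 m is 0.6, 0.02 m is 0.4.

Call:
{"name": "jog_arm", "arguments": {
  "steps": [
    [0.093, [-0.02, -0.014, 0.6], 0],
    [0.06, [0, 0, 0.6], 0],
    [0.05, [0, 0, 0.6], 0],
    [0.04, [0, 0, 0.4], 0],
    [0.03, [0, 0, 0.32], 0],
    [0.03, [0, 0, 0.2], 0],
    [0.0, [0, 0, 0], 0],
    [0.0, [0, 0, 0], 0],
    [0.0, [0, 0, 0], 0],
    [0.0, [0, 0, 0], 0]
  ],
  "grip_n": 50
}}

```text
t: 3.55
tool_pos: [0.5448, 0.2954, 0.1262]
orientation: [2.778, 1.466, 0.003]
force: [-0.2, 0.1, 0.1]
opening: 0.0255
gripper_force: 0.0
```

```bash
python3 -c "
from h import *
go(.5435,.295,.26,-.6)"
```

```text
t 3.55 tcp [0.5448 0.2954 0.1262] Y -0.6 tilt [0.002 0.001] d [-0.0008 -0.0007 -0.1339] turn 0.0 q [ 0.41  0.26  1.56 -0.    1.33  1.01] F [-0.2  0.1  0.1] M [-0.08  0.04 -0.01] 0.025536308629492643 0.0
```

Converted, 0.001 m is 0.02.

Call:
{"name": "jog_arm", "arguments": {
  "steps": [
    [0, [0, 0, 0.02], 0],
    [0, [0, 0, 0], 0],
    [0, [0, 0, 0], 0],
    [0, [0, 0, 0], 0]
  ]
}}

```text
t: 3.95
tool_pos: [0.5443, 0.2952, 0.1243]
orientation: [-2.779, -1.466, -0.001]
force: [-0.5, 1.0, 4.1]
opening: 0.0158
gripper_force: 49.9
```

```bash
python3 -c "
from h import *
go(.5435,.295,.26,-.6)"
```

```text
t 3.95 tcp [0.5443 0.2952 0.1243] Y -0.6 tilt [0.001 0.   ] d [-0.0005 -0.0005 -0.1357] turn 0.0 q [0.41 0.26 1.56 0.   1.32 1.01] F [-0.5  1.   4.1] M [ 0.04  0.21 -0.04] 0.01581827659942608 49.874165654182434
```

Converted, -0.045 m is -0.9, -0.04 m is -0.8.

Call:
{"name": "jog_arm", "arguments": {
  "steps": [
    [0, [0, 0, -0.4], 0],
    [0, [0, 0, -0.8], 0],
    [0, [0, 0, -0.9], 0],
    [0, [0, 0, -0.9], 0],
    [0, [0, 0, -0.8], 0],
    [0, [0, 0, -0.3], 0],
    [0, [0, 0, 0], 0]
  ],
  "grip_n": 55
}}

```text
t: 4.65
tool_pos: [0.5449, 0.2954, 0.3306]
orientation: [2.778, 1.466, 0.006]
force: [-0.4, -0.0, -3.8]
opening: 0.0158
gripper_force: 54.9
```

```bash
python3 -c "
from h import *
go(.473,-.211,.33,-.38)"
```

```text
t 4.65 tcp [0.5449 0.2954 0.3306] Y -0.6 tilt [0.004 0.001] d [-4.586e-01  2.266e-01 -3.000e-04] turn -0.22 q [ 0.41  0.16  1.29 -0.    1.68  1.01] F [-0.4 -0.  -3.8] M [-0.06  0.07  0.  ] 0.015767387355544726 54.85751509666443
```

Converted, -0.04 m is -0.8, -0.035 m is -0.7, -0.11 rad is -0.07.

Call:
{"name": "jog_arm", "arguments": {
  "steps": [
    [0, [-0.4, 0.2, 0], 0],
    [0, [-0.7, 0.344, 0], 0],
    [0, [-0.8, 0.394, 0], 0],
    [0, [-0.8, 0.394, 0], 0],
    [0, [-0.8, 0.394, 0], 0],
    [0, [-0.8, 0.394, 0], 0],
    [0, [-0.8, 0.394, 0], 0],
    [0, [-0.8, 0.394, 0], 0],
    [0, [-0.8, 0.394, 0], 0],
    [0, [-0.8, 0.394, 0], 0],
    [0, [-0.8, 0.394, 0], 0],
    [0, [-0.572, 0.294, 0], 0],
    [0, [-0.3, 0.148, 0], 0],
    [0, [0, 0, 0], -0.07],
    [0, [0, 0, 0.6], -0.07],
    [0, [0, 0, 0.8], 0],
    [0, [0, 0, 0.4], 0],
    [0, [0, 0, 0], 0]
  ]
}}

```text
t: 6.45
tool_pos: [0.4684, -0.2094, 0.2307]
orientation: [-2.592, -1.755, 0.009]
force: [-1.2, 1.0, -3.7]
opening: 0.0154
gripper_force: 54.9
```

```bash
python3 - <<'E'
from h import *
go(.473,-.211,.23,-.38)
a=snap('scene','a2.png')['image'];b=snap('side','b2.png')['image'];w=snap('wrist','w2.png')['image']
def cr(i,x,y,w,h,s): return cv2.resize(cv2.cvtColor(i[y:y+h,x:x+w],cv2.COLOR_RGB2BGR),None,fx=s,fy=s,interpolation=cv2.INTER_CUBIC)
o=np.zeros((600,800,3),np.uint8)
o[:300,:400]=cr(a,270,240,100,75,4);o[:300,400:]=cr(b,200,268,100,75,4);o[300:,:400]=cr(w,180,110,200,150,2);o[300:,400:]=cr(b,190,200,133,100,3)[:300,:399][:,:].repeat(1,0) if 0 else cv2.resize(cr(b,190,195,100,75,4),(400,300))
cv2.imwrite('pics/e.png',o)
E
```

```text
t 6.45 tcp [ 0.4684 -0.2094  0.2307] Y -0.38 tilt [-0.011  0.006] d [0.0002 0.0049 0.0006] turn -0.0 q [-0.52 -0.09  1.73 -0.    1.51 -0.14] F [-1.2  1.  -3.7] M [-0.01  0.16  0.  ] 0.01540903704776016 54.90273892879486
```

View pics/e.png

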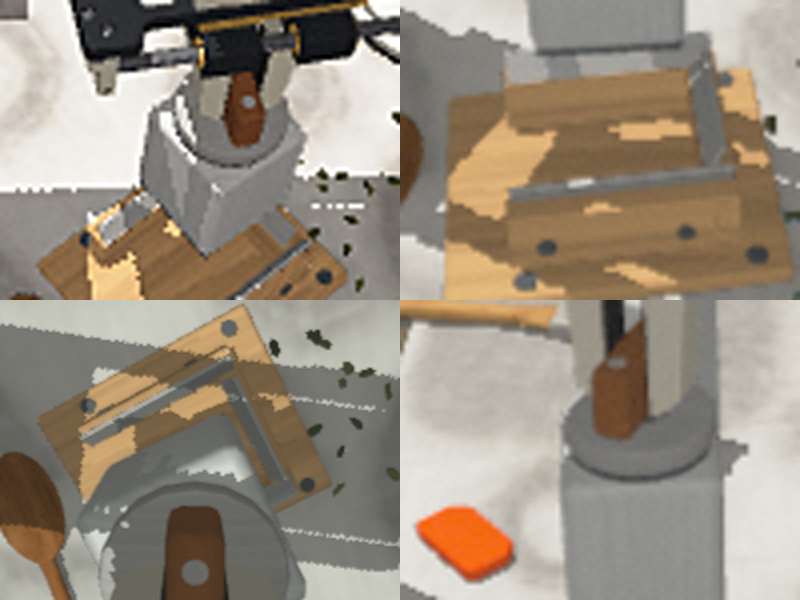

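Side view: the canister hangs upright above the cradle with its bottom edge at about (233,280) to (271,278.5). Scene view: bottom corners at about (305,285), (322.5,304) and (345,278). Next I'll check its yaw against the cradle.

```bash
python3 - <<'E'
from h import *
z=.106
p=[ray('b2.png',233.2,280,z),ray('b2.png',270.7,278.6,z)];v=p[1]-p[0];print('side bottom',p,np.linalg.norm(v),np.arctan2(v[1],v[0]))
A=lambda x,y,z:ray('a2.png',x/4+270,y/4+240,z)
f,l,r=A(210,255,z),A(142,182,z),A(296,160,z)
for n,q in(('left',l),('right',r)):
    v=q-f;print(n,q,np.linalg.norm(v),np.arctan2(v[1],v[0]))
print('front',f)
tf,tl,tr=A(217,190,z+.084),A(150,105,z+.084),A(303,130,z+.084)
for n,q in(('left',tl),('right',tr)):
    v=q-tf;print(n,q,np.linalg.norm(v),np.arctan2(v[1],v[0]))
# cradle in wrist view (crop x/2+180,(y-300)/2+110)
W=lambda x,y,z:ray('w2.png',x/2+180,(y-300)/2+110,z)
for n,a,b,zz in(('boardback',(38,420),(240,306),.01),('boardfar',(243,306),(330,483),.01),('farlip',(225,380),(272,500),.053),('liptopL',(82,440),(232,368),.053)):
    p,q=W(*a,zz),W(*b,zz);v=q-p;print(n,p,q,np.linalg.norm(v),np.arctan2(v[1],v[0]))
go(.473,-.211,.23,-.38)
E
```

```text
side bottom [array([ 0.4385381 , -0.23305934,  0.106     ]), array([ 0.50095012, -0.2316686 ,  0.106     ])] 0.06242750828722674 0.022279464027685058
left [ 0.43945637 -0.18204017  0.106     ] 0.05853703825267752 1.6773977183951427
right [ 0.52483642 -0.21842674  0.106     ] 0.08210377161363933 0.2689704114385878
front [ 0.44568469 -0.24024492  0.106     ]
left [ 0.43928005 -0.17983825  0.19      ] 0.060452176751516665 1.5737420783602707
right [ 0.49999258 -0.23603178  0.19      ] 0.06068404965435702 0.07023082629814367
boardback [ 0.3861367  -0.15663393  0.01      ] [ 0.52937399 -0.13977476  0.01      ] 0.1442260440432392 0.11716197692178845
boardfar [ 0.53104677 -0.14044441  0.01      ] [ 0.54538979 -0.26482459  0.01      ] 0.12520444480468224 -1.4559874375589106
farlip [ 0.50491483 -0.1728161   0.053     ] [ 0.5057188 -0.2474101  0.053    ] 0.07459833337246632 -1.560018815309985
liptopL [ 0.4176924  -0.17402668  0.053     ] [ 0.51077843 -0.16819916  0.053     ] 0.09326826349947259 0.06252199228565149
t 6.6 tcp [ 0.4719 -0.2113  0.2384] Y -0.38 tilt [-0.001  0.   ] d [0.0007 0.0009 0.0084] turn 0.0 q [-0.52 -0.09  1.72 -0.    1.52 -0.14] F [-0.2 -0.5 -3.5] M [-0.01  0.04 -0.01] 0.01576658649374907 54.904544949531555
```

Converted, 0.03 m is 0.6, 0.02 m is 0.4, -0.02 rad is -0.0127.

Call:
{"name": "jog_arm", "arguments": {
  "steps": [
    [0, [0.01, 0.014, 0.4], -0.0127],
    [0, [0, 0, 0.6], 0],
    [0, [0, 0, 0.32], 0],
    [0, [0, 0, 0.12], 0],
    [0, [0, 0, 0], 0],
    [0, [0, 0, 0], 0]
  ]
}}

```text
t: 7.2
tool_pos: [0.4739, -0.2117, 0.1686]
orientation: [2.581, 1.787, 0.002]
force: [0.6, -0.4, -3.7]
opening: 0.0157
gripper_force: 54.9
```

```bash
python3 - <<'E'
from h import *
go(.4727,-.211,.134,-.36)
a=snap('scene','a3.png')['image'];b=snap('side','b3.png')['image']
def cr(i,x,y,w,h,s): return cv2.resize(cv2.cvtColor(i[y:y+h,x:x+w],cv2.COLOR_RGB2BGR),None,fx=s,fy=s,interpolation=cv2.INTER_CUBIC)
cv2.imwrite('pics/f.png',np.hstack([cr(a,270,240,100,100,4),cr(b,200,240,100,100,4)]))
E
```

```text
t 7.2 tcp [ 0.4739 -0.2117  0.1686] Y -0.36 tilt [ 0.002 -0.001] d [ 0.0003 -0.0015  0.0346] turn 0.0 q [-0.52 -0.05  1.8  -0.    1.38 -0.16] F [ 0.6 -0.4 -3.7] M [-0.09  0.1   0.03] 0.01571440283053161 54.90432143211365
```

View pics/f.png

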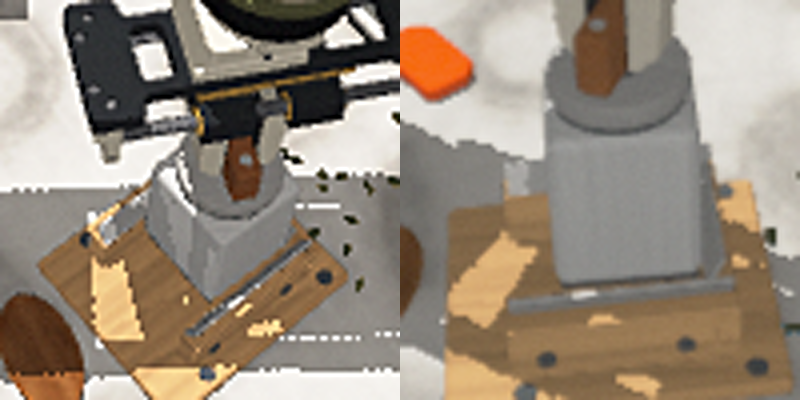

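The canister is nearly parallel to the cradle: its bottom edge runs from (558,285) to (700,275) and the lip from (512,300) to (733,283) in the crop. It has just entered the lips and is free of contact, so I'll lower it gently.

Converted, 0.005 m is 0.1, -0.0007 m is -0.014.

Call:
{"name": "jog_arm", "arguments": {
  "steps": [
    [0, [0.004, -0.014, 0.1], 0],
    [0, [0, 0, 0.1], 0],
    [0, [0, 0, 0.1], 0],
    [0, [0, 0, 0], 0]
  ]
}}

```text
t: 7.7
tool_pos: [0.4719, -0.2105, 0.1509]
orientation: [-2.583, -1.787, 0.001]
force: [0.3, -0.2, -4.0]
opening: 0.0155
gripper_force: 55.0
```

```bash
python3 -c "
from h import *
go(.4727,-.211,.134,-.36)"
```

```text
t 7.7 tcp [ 0.4719 -0.2105  0.1509] Y -0.36 tilt [-0.001  0.001] d [-0.0002  0.0009  0.0169] turn -0.0 q [-0.52 -0.03  1.82  0.    1.35 -0.16] F [ 0.3 -0.2 -4. ] M [-0.03  0.1  -0.01] 0.015500462469969637 54.962913393974304
```

Converted, 0.005 m is 0.1, 0.004 m is 0.08.

Call:
{"name": "jog_arm", "arguments": {
  "steps": [
    [0, [0, 0, 0.1], 0],
    [0, [0, 0, 0.1], 0],
    [0, [0, 0, 0.08], 0],
    [0, [0, 0, 0], 0],
    [0, [0, 0, 0], 0]
  ]
}}

```text
t: 8.2
tool_pos: [0.4723, -0.2107, 0.1375]
orientation: [-2.583, -1.788, 0.0]
force: [-0.6, 0.1, -4.5]
opening: 0.0152
gripper_force: 55.0
```

```bash
python3 -c "
from h import *
go(.4727,-.211,.134,-.36)"
```

```text
t 8.2 tcp [ 0.4723 -0.2107  0.1375] Y -0.36 tilt [-0.  0.] d [-0.0001  0.0004  0.0035] turn 0.0 q [-0.52 -0.02  1.84  0.    1.33 -0.16] F [-0.6  0.1 -4.5] M [-0.08  0.22 -0.03] 0.015226666899576295 54.96299743652344
```

Converted, 0.0015 m is 0.03, 0.001 m is 0.02.

Call:
{"name": "jog_arm", "arguments": {
  "steps": [
    [0, [0, 0, 0.03], 0],
    [0, [0, 0, 0.03], 0],
    [0, [0, 0, 0.02], 0],
    [0, [0, 0, 0], 0],
    [0, [0, 0, 0], 0]
  ]
}}

```text
t: 8.7
tool_pos: [0.4725, -0.211, 0.1342]
orientation: [2.583, 1.787, -0.0]
force: [-2.6, -0.2, 2.7]
opening: 0.0157
gripper_force: 55.0
```

```bash
python3 -c "
from h import *
go(.4727,-.211,.134,-.36)"
```

```text
t 8.7 tcp [ 0.4725 -0.211   0.1342] Y -0.36 tilt [ 0. -0.] d [0.0001 0.0002 0.0002] turn -0.0 q [-0.52 -0.02  1.84 -0.    1.32 -0.16] F [-2.6 -0.2  2.7] M [-0.09  0.81  0.07] 0.015733442511687613 54.97412145137787
```

Converted, 0.1 rad is 0.0637.

Call:
{"name": "jog_arm", "arguments": {
  "steps": [
    [0, [0, 0, 0], 0],
    [0, [0, 0, 0], 0],
    [0, [0, 0, 0], 0.0318],
    [0, [0, 0, 0], 0.0637],
    [0, [0, 0, 0], 0.0637],
    [0, [0, 0, 0], 0.0637],
    [0, [0, 0, 0], 0.0637],
    [0, [0, 0, 0], 0.0637],
    [0, [0, 0, 0], 0.0637],
    [0, [0, 0, 0], 0.0637],
    [0, [0, 0, 0], 0.0637],
    [0, [0, 0, 0], 0]
  ],
  "grip_n": 60
}}

```text
t: 9.9
tool_pos: [0.4723, -0.2107, 0.1343]
orientation: [3.091, 0.558, -0.0]
force: [-4.8, 0.5, 6.6]
opening: 0.0155
gripper_force: 60.0
```

```bash
python3 -c "
from h import *
go(.4727,-.211,.134,-1.46)"
```

```text
t 9.9 tcp [ 0.4723 -0.2107  0.1343] Y -1.213 tilt [-0. -0.] d [0.0003 0.0004 0.0003] turn 0.247 q [-0.52 -0.02  1.84 -0.    1.32  0.69] F [-4.8  0.5  6.6] M [0.07 1.19 0.07] 0.015460821559894547 59.9775892496109
```

Converted, 0.06 rad is 0.0382.

Call:
{"name": "jog_arm", "arguments": {
  "steps": [
    [0, [0, 0, 0], 0.0382],
    [0, [0, 0, 0], 0.0382],
    [0, [0, 0, 0], 0.0382],
    [0, [0, 0, 0], 0.0382]
  ]
}}

```text
t: 10.3
tool_pos: [0.4722, -0.2107, 0.1343]
orientation: [-3.136, -0.186, 0.0]
force: [-6.0, 1.0, 6.8]
opening: 0.0158
gripper_force: 60.1
```

```bash
python3 -c "
from h import *
go(.4727,-.211,.134,-1.46)"
```

```text
t 10.3 tcp [ 0.4722 -0.2107  0.1343] Y -1.452 tilt [-0.  0.] d [0.0004 0.0004 0.0003] turn 0.008 q [-0.52 -0.02  1.84 -0.    1.32  0.93] F [-6.   1.   6.8] M [0.13 1.32 0.29] 0.01575565052598148 60.058713555336
```

Call:
{"name": "jog_arm", "arguments": {
  "steps": [
    [0, [0, 0, 0], 0.0318],
    [0, [0, 0, 0], 0.0255]
  ]
}}

```text
t: 10.5
tool_pos: [0.4719, -0.2103, 0.1342]
orientation: [-3.141, -0.047, 0.002]
force: [-8.9, 4.8, 9.7]
opening: 0.0158
gripper_force: 60.8
```

```bash
python3 -c "
from h import *
go(.4727,-.211,.134,-1.46)"
```

```text
t 10.5 tcp [ 0.4719 -0.2103  0.1342] Y -1.541 tilt [-0.001  0.001] d [0.0007 0.0007 0.0002] turn -0.081 q [-0.52 -0.02  1.84  0.    1.32  1.02] F [-8.9  4.8  9.7] M [0.78 1.97 0.94] 0.015784203709303495 60.751941204071045
```

Converted, -0.045 m is -0.9, -0.04 m is -0.8, -0.03 rad is -0.0191.

Call:
{"name": "jog_arm", "arguments": {
  "steps": [
    [0, [0, 0, 0], 0],
    [0, [0, 0, 0], 0],
    [0, [0, 0, 0], -0.0191],
    [0.045, [0, 0, 0], 0],
    [0.045, [0, 0, 0], 0],
    [0.045, [0, 0, 0], 0],
    [0.045, [0, 0, 0], 0],
    [0.045, [0, 0, -0.4], 0],
    [0.045, [0, 0, -0.8], 0],
    [0.045, [0, 0, -0.9], 0],
    [0.045, [0, 0, -0.6], 0],
    [0.045, [0, 0, 0], 0]
  ]
}}

```text
t: 11.7
tool_pos: [0.4747, -0.212, 0.2748]
orientation: [3.135, 0.095, 0.013]
force: [0.1, 0.0, 0.5]
opening: 0.0449
gripper_force: 0.0
```

```bash
python3 - <<'E'
from h import *
go(.4727,-.211,.134,-1.46)
a=snap('scene','a4.png')['image'];b=snap('side','b4.png')['image'];w=snap('wrist','w4.png')['image']
def cr(i,x,y,w,h,s): return cv2.resize(cv2.cvtColor(i[y:y+h,x:x+w],cv2.COLOR_RGB2BGR),None,fx=s,fy=s,interpolation=cv2.INTER_CUBIC)
cv2.imwrite('pics/g.png',np.vstack([np.hstack([cr(a,270,250,100,75,4),cr(b,200,250,100,75,4)]),np.hstack([cr(w,180,110,200,150,2),np.zeros((300,400,3),np.uint8)])]))
E
```

```text
t 11.7 tcp [ 0.4747 -0.212   0.2748] Y -1.51 tilt [ 0.008 -0.005] d [-0.0031 -0.0019  0.1407] turn -0.05 q [-0.52 -0.11  1.67  0.    1.57  0.99] F [0.1 0.  0.5] M [-0.01  0.11 -0.  ] 0.04493966610943726 0.0
```

View pics/g.png

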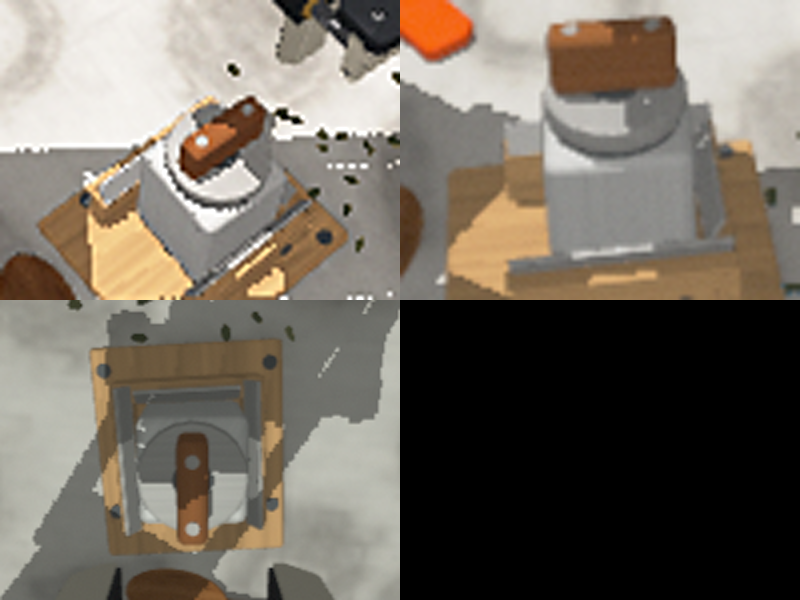

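The canister stands upright between the cradle walls, and the bar (wrist crop, (192,433) to (192,545)) is parallel to the canister's sides, so the lid is locked. The gripper is clear, so I'm handing in.

Call:
{"name": "jog_arm", "arguments": {
  "steps": [
    [0.045, [0, 0, -0.2], 0],
    [0.045, [0, 0, 0], 0],
    [0.045, [0, 0, 0], 0]
  ]
}}

```text
t: 12.15
tool_pos: [0.4723, -0.2107, 0.2784]
orientation: [-3.14, -0.095, 0.001]
force: [0.2, 0.4, 0.0]
opening: 0.0453
gripper_force: 0.0
```

```bash
python3 -c "
from plant import robot, eyes, close_job
print(close_job())"
```

```text
the job is handed in; nothing more can be done
None
```

The low canister stands upright in the cradle with its lid turned to the hard stop, the gripper is clear of it, and I handed the job in at about 12 s; no verdict came back.

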